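Load the slumping moulds with fused glass blanks

ROBOT

A 6-joint arm with a two-finger parallel gripper is mounted at the origin on the work surface. World frame = base frame: x ahead of the robot, y to its left, z up, the work surface at z = 0. Lengths are in m, angles in rad, forces in N, time in s.
With the tool pointing down it reaches from about 0.275 to 0.75 m from the base axis. Payload 10.2 kg.
Tool frame: the origin (TCP) lies at the very end of the fingers, on their centre line; the grasp point (between the pads) lies manip.tcp_to_grasp behind it (manip.tcp_to_grasp is the distance from the TCP to the grasp point, in m); z points along the fingers, y is the line along which they close (so a half turn about z gives the same grasp; the last joint's range is limited). The gripper opens to 88 mm and grips with 3 to 60 N. Pads are 18 mm wide; open, the fingers measure 123 mm over their backs; the gripper's body (75 mm by 187 mm) begins 45 mm behind the grasp point.
Start: joints at [-0.223, 0.313, 1.498, -0, 1.331, -0.223], TCP at [0.525, -0, 0.239] pointing down, gripper open.
Joint ranges: [-2.94, 2.94], [-0.97, 2.17], [0.19, 2.56], [-1.23, 4.37], [0.02, 3.11], [-2.88, 2.88]. Speed limits (rad/s): [2.39, 2.39, 3.01, 3.14, 3.14, 3.14].

INTERFACE

Orientations are given as [roll, pitch, yaw] about the fixed x, y, z axes, in that order (R = Rz(yaw) Ry(pitch) Rx(roll)).
In Python, from cell import manip gives the robot as it stands. The module is installed in compiled form; this text tells all that it offers.
- The arm moves only by the shell command python3 -m inch 'ROWS' [FORCE]. ROWS is JSON, a list of rows, each an object of numbers: "tx", "ty", "tz": the shift along the tool's x, y, z in mm; "ax", "ay", "az": the turn, a rotation vector about the tool's x, y, z in degrees; "claw": the finger opening in mm, from 0 to 88.1. In form: [{"tx": .., "ty": .., "tz": .., "ax": .., "ay": .., "az": .., "claw": ..}, ...]. A call has 1 to 10 rows; each row shifts and turns the commanded pose from where the row before left it, along the tool's axes as they then stand; what a row does not reach is not made up. A row lasts 1/8 s, in which the tool goes at most 62.5 mm and 10.7 degrees, less where a joint would pass 70% of its speed; a pose out of reach is approached as far as the arm can. A call with a gripper value outside its range is refused whole. The fingers move at their own pace and stop on an object; FORCE is the grip in N (left out, the last holds). Time passes only in rows, so rows that do not move let the fingers close. It gives the time, the measured TCP pose, the force, the opening and the grip force at its end, in the units of the state.
- manip.state(): the state, without advancing time (a new reading comes with each control period).
- manip.grab_frame(name): name is "scene" or "side" or "wrist"; returns a dict with "color" (420x560x3 uint8, red, green, blue), "vertical_fov" (degrees; the focal length in pixels is half the picture's height over the tangent of half this angle, whatever the lens; pixels are square), "cx", "cy" (the principal point, pixels), "view" (4x4, takes a point from world to camera coordinates). Camera axes: x right, y down, z forward; pixel columns grow to the right and rows downward; lengths in m; the calibration is good to about 2 mm. A picture is of the moment at which its call begins. There is no depth.
- manip.sign_off(): hands the job in; it is judged then, once.
The state is a dict: "t": time; "joint_pos": joint angles; "qd": joint speeds; "joint_efforts": joint torques, N m; "ee_pos": TCP position; "orientation": TCP orientation; "contact_force": force on the tool from outside, world axes, zero at the start; "torque": the same for the moment, N m; "finger_gap": finger opening in m; "gripper_force": force on a finger pad.
Only numpy, scipy, OpenCV 4.12 (cv2) and the standard library are available. Lean on these libraries where they do the work, as an engineer would, in place of code of your own. Each camera call takes 0.05 s, during which the arm holds its last target. There are 200 camera calls.

TASK

Get the four slumping moulds ready for firing: take the stack of glass blanks apart and lay each blank on the mould of its own shape and size, flat on the rim, centred, and with the square and the long blank lined up with their moulds' sides. Handle the glass gently, never tipping it up or dropping it, leave the moulds standing where they are, and don't disturb the jar and the brush.

Things in the scene. Friction and masses are not known exactly. Their poses are not given: they have to be found in the camera images.
- blank_small_round: Red opaque glass blank, 10 mm thick, a disc 38 mm across, 28 g, with smooth rounded edges. Top of the stack at the start (underside 34 mm above the bench). Origin: centre of the underside, z up.
- blank_square: Green opaque glass blank, 10 mm thick, a square of 50 x 50 mm, 62 g, with smooth rounded edges. Second from the top (underside at 24 mm); its sides lie along its x and y axes. Origin: centre of the underside, z up.
- blank_large_round: Amber opaque glass blank, 10 mm thick, a disc 64 mm across, 80 g, with smooth rounded edges. Third from the top (underside at 14 mm); it shows beside the square's sides. Origin: centre of the underside, z up.
- blank_long: Cobalt blue opaque glass blank, 10 mm thick, a rectangle of 128 mm (its x) by 64 mm (its y), 200 g, with smooth rounded edges. Bottom of the stack, lying on a fixed grey felt mat 4 mm thick, 160 x 100 mm (underside at 4 mm); the pieces of the stack are centred on one another within about 10 mm, each turned its own way. Origin: centre of the underside, z up.
- mould_small_round: Loose terracotta slumping mould standing on the bench, round, 46 mm across, for the small round blank. 30 mm high; a flat rim surrounds a white sloping basin 10 mm deep with a mouth 20 mm across. The blank lies flat on the rim, which shows 4 mm all round it. Origin: centre of the underside, z up.
- mould_square: Loose terracotta slumping mould standing on the bench, square, 58 x 58 mm, for the square blank. 30 mm high; a flat rim surrounds a white sloping basin 10 mm deep with a mouth of 32 x 32 mm. The blank lies flat on the rim, which shows 4 mm all round it. Sides along its x and y axes; the blank may lie on it at any quarter turn. Origin: centre of the underside, z up.
- mould_large_round: Loose terracotta slumping mould standing on the bench, round, 72 mm across, for the large round blank. 30 mm high; a flat rim surrounds a white sloping basin 10 mm deep with a mouth 44 mm across. The blank lies flat on the rim, which shows 4 mm all round it. Origin: centre of the underside, z up.
- mould_long: Loose terracotta slumping mould standing on the bench, rectangular, 136 mm (its x) by 72 mm (its y), for the long blank. 30 mm high; a flat rim surrounds a white sloping basin 10 mm deep with a mouth of 100 x 40 mm. The blank lies flat on the rim, which shows 4 mm all round it. The blank may lie on it either way round. Origin: centre of the underside, z up.
- frit_jar: Closed yellow jar with a black lid, 60 mm across and 85 mm high, at one side of the work; a bystander. Origin: centre of the underside.
- wash_brush: Brush with a wooden handle, 190 mm long, lying flat along its x at the other side of the work; a bystander. Origin near its middle, on the bench.
There are look-alikes about, which are no part of the job. There is more than one size of the blank_long; the job needs the middle-sized.

How it is judged:
At the end, for the whole second after the job is handed in: Each blank lies at rest on its own mould: centres within 8 mm, underside within 3 mm of rim height (30 mm above the mould's underside), level within 0.08 rad; the long blank lined up with its mould within 0.12 rad, the square within 0.15 rad (any quarter turn) (horizontal distance between blank_small_round and mould_small_round below 0.008 m and z of blank_small_round in the frame of mould_small_round between 0.027 and 0.033 m and angle between each of blank_small_round, blank_square, blank_large_round, blank_long's own z axis and vertical below 0.08 rad and linear speed of each of blank_small_round, blank_square, blank_large_round, blank_long below 0.02 m/s and horizontal distance between blank_square and mould_square below 0.008 m and z of blank_square in the frame of mould_square between 0.027 and 0.033 m and horizontal distance between blank_large_round and mould_large_round below 0.008 m and z of blank_large_round in the frame of mould_large_round between 0.027 and 0.033 m and horizontal distance between blank_long and mould_long below 0.008 m and z of blank_long in the frame of mould_long between 0.027 and 0.033 m and angle between the x axis of blank_long and the x axis of mould_long, either way round below 0.12 rad and (angle between the x axis of blank_square and the x axis of mould_square, either way round below 0.15 rad or angle between the x axis of blank_square and the y axis of mould_square, either way round below 0.15 rad)); the robot touches nothing.
It fails at once if a blank is dropped (falls freely by more than about 10 mm) ((contact force between blank_small_round and anything else below 0.01 N and linear speed of blank_small_round above 0.45 m/s) or (contact force between blank_square and anything else below 0.01 N and linear speed of blank_square above 0.45 m/s) or (contact force between blank_large_round and anything else below 0.01 N and linear speed of blank_large_round above 0.45 m/s) or (contact force between blank_long and anything else below 0.01 N and linear speed of blank_long above 0.45 m/s)).
It fails at once if a glass blank is tipped up or turned over (more than about 35 degrees) (angle between any of blank_small_round, blank_square, blank_large_round, blank_long's own z axis and vertical above 0.6 rad).
It fails at once if a blank is banged or pressed hard onto its mould (more than 40 N between them) (contact force between blank_small_round and mould_small_round above 40 N or contact force between blank_square and mould_square above 40 N or contact force between blank_large_round and mould_large_round above 40 N or contact force between blank_long and mould_long above 40 N).
It fails at once if a mould is shoved more than 25 mm from where it stood (distance of any of mould_small_round, mould_square, mould_large_round, mould_long from where it was at the start of the episode above 0.025 m).
It fails at once if the jar or the brush is moved more than 30 mm (distance of any of frit_jar, wash_brush from where it was at the start of the episode above 0.03 m).
It also fails if it takes over 125 s, if anything falls off the work surface, if the arm or the gripper's body presses on something with over 40 N, if the wrist force passes 120 N, or if a joint passes its speed limit or range.

## Working session

There is one attempt and no reset: what is moved stays moved. The work goes in short steps, Python scripts to look and compute and a shell command to move; the robot and the scene stay as the last step left them, time stands still between calls to the robot, and variables do not carry over. Pictures are saved under pics/ and viewed, at most 17 in all, crops included, and the job is handed in when it is done.

```bash
mkdir -p pics; python3 - <<'E'
from cell import manip
import cv2,numpy as np
for n in ("scene","side"):
    f=manip.grab_frame(n); cv2.imwrite(f"pics/{n}0.png",f["color"][:,:,::-1]); print(n,f["vertical_fov"],f["cx"],f["cy"],np.round(f["view"],4).tolist())
    np.savez(f"{n}0.npz",c=f["color"],v=f["view"],k=[f["vertical_fov"],f["cx"],f["cy"]])
f=manip.grab_frame("wrist"); cv2.imwrite("pics/wrist0.png",f["color"][:,:,::-1]);np.savez("wrist0.npz",c=f["color"],v=f["view"],k=[f["vertical_fov"],f["cx"],f["cy"]])
print(manip.state(),manip.tcp_to_grasp)
E
```

```text
scene 48.409182659268104 272.66035562087916 212.60310993956648 [[0.6893, 0.7245, 0.0007, -0.3063], [0.6059, -0.5759, -0.5488, -0.2488], [-0.3972, 0.3787, -0.836, 1.3898], [0.0, 0.0, 0.0, 1.0]]
side 56.72468447905911 281.60333054581486 204.9986051713325 [[-0.9135, -0.4068, -0.007, 0.4461], [-0.2026, 0.4698, -0.8592, 0.1327], [0.3529, -0.7835, -0.5116, 1.1081], [0.0, 0.0, 0.0, 1.0]]
{'t': 0.15, 'joint_pos': array([-2.23394685e-01,  3.13323331e-01,  1.49822756e+00, -1.85668161e-05,
        1.33100780e+00, -2.23426208e-01]), 'qd': array([ 4.69600986e-05,  4.55300322e-04, -1.97808097e-03,  2.01562316e-05,
       -1.54394592e-05, -2.20678589e-03]), 'joint_efforts': array([ 1.56247002e-03, -4.02303922e+01, -2.52316958e+01,  6.93405792e-02,
        3.44249513e-02, -9.17278635e-05]), 'ee_pos': array([5.24822723e-01, 2.63148363e-05, 2.38304767e-01]), 'orientation': array([-3.14064664e+00, -1.96462257e-04,  1.57083217e+00]), 'contact_force': array([-0.16971865, -0.13344116,  0.16436836]), 'torque': array([0.04942558, 0.00256375, 0.02819897]), 'gripper_force': 0.0, 'finger_gap': 0.08792209472263135} 0.0187
```

View pics/scene0.png

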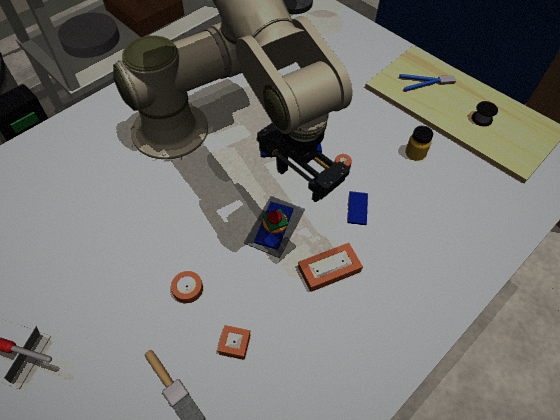

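View pics/wrist0.png

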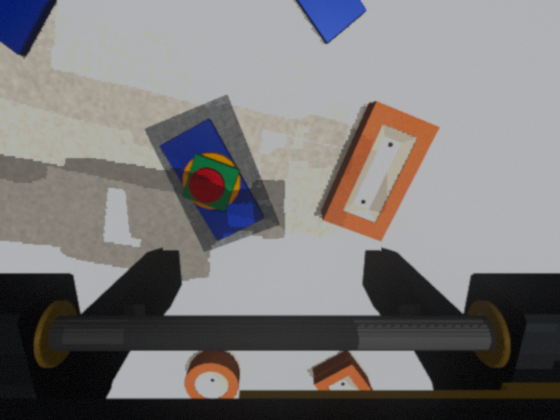

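View pics/side0.png

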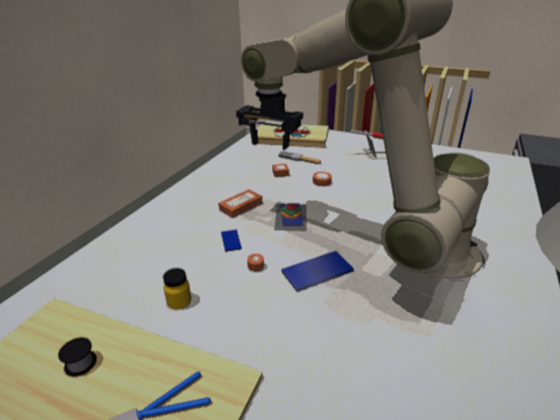

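The scene view shows the stack on the felt mat at (272,222). Two blue look-alikes lie on the bare bench: a small one at (357,208), and a large one under the gripper at (275,140), which is (318,270) in the side view. Moulds: small round (342,160), large round (187,286), square (234,342), long (330,266). The jar is at (419,143) and the brush at (175,385). The blank_long I want is the one at the bottom of the stack on the mat, wrist (210,180); I'll check its size against 128x64.

```bash
cat > h.py <<'E'
import cv2,numpy as np
from cell import manip
def load(n): d=np.load(n+".npz"); return dict(c=d["c"],v=d["v"],k=d["k"])
def grab(n,save=None):
    f=manip.grab_frame(n); d=dict(c=f["color"],v=np.array(f["view"]),k=np.array([f["vertical_fov"],f["cx"],f["cy"]]))
    if save: np.savez(save+".npz",**d); cv2.imwrite(f"pics/{save}.png",d["c"][:,:,::-1])
    return d
def cast(d,px,z):
    px=np.asarray(px,float).reshape(-1,2); f=d["c"].shape[0]/2/np.tan(np.radians(d["k"][0])/2)
    r=np.c_[(px-d["k"][1:])/f,np.ones(len(px))]@d["v"][:3,:3]
    o=-d["v"][:3,:3].T@d["v"][:3,3]
    return (o+r*((z-o[2])/r[:,2])[:,None])[:,:2]
HUE=dict(red=(172,4),green=(50,85),amber=(14,30),blue=(105,130),terra=(4,14))
def mask(d,col,smin=130,vmin=40):
    h=cv2.cvtColor(d["c"],cv2.COLOR_RGB2HSV); a,b=HUE[col]; H=h[...,0]
    m=((H>=a)&(H<=b) if a<b else (H>=a)|(H<=b))&(h[...,1]>=smin)&(h[...,2]>=vmin)
    return m.astype(np.uint8)*255
def blobs(d,col,z,amin=60,**k):
    for c in cv2.findContours(mask(d,col,**k),cv2.RETR_EXTERNAL,cv2.CHAIN_APPROX_NONE)[0]:
        if cv2.contourArea(c)>amin: yield rep(d,c,z)
def rep(d,c,z):
    w=(cast(d,c,z)*1000).astype(np.float32); (x,y),(a,b),t=cv2.minAreaRect(w)
    if a<b: a,b,t=b,a,t+90
    p=c.reshape(-1,2).mean(0).round(); return [int(p[0]),int(p[1])],"xy %.1f %.1f  size %.1f %.1f ang %.1f"%(x,y,a,b,(t+90)%180-90)
def moulds(d,amin=25):
    m=mask(d,"terra",110); cs,h=cv2.findContours(m,cv2.RETR_CCOMP,cv2.CHAIN_APPROX_NONE)
    for c,hh in zip(cs,h[0]):
        if hh[3]>=0 and cv2.contourArea(c)>amin: yield rep(d,c,0.03)
E
cat >m.py <<'E'
from h import *
import sys
for n in sys.argv[1:]:
    d=load(n); print("==",n)
    for c,z in dict(red=.044,green=.034,amber=.024,blue=.014).items():
        for b in blobs(d,c,z): print(c,*b)
    for b in moulds(d): print("mouth",*b)
E
python3 m.py wrist0 scene0 side0; python3 -c "
from h import *
d=load('wrist0');cv2.imwrite('pics/crop.png',cv2.resize(d['c'][80:265,130:300,::-1],None,fx=3,fy=3))"
```

```text
== wrist0
red [206, 185] xy 456.1 -5.7  size 36.1 35.5 ang 43.5
green [216, 179] xy 458.2 -5.1  size 48.9 48.5 ang 68.9
amber [403, 393] xy 697.0 -291.8  size 429.3 23.5 ang 0.2
amber [491, 332] xy 802.0 -206.2  size 103.5 44.9 ang -72.9
amber [51, 334] xy 245.6 -205.0  size 109.0 44.6 ang 71.8
amber [235, 189] xy 483.6 -15.0  size 33.3 6.0 ang 68.3
amber [187, 173] xy 431.1 3.5  size 31.0 5.3 ang 70.6
amber [219, 158] xy 467.7 19.9  size 36.9 7.7 ang -20.6
blue [231, 211] xy 474.7 -42.1  size 63.5 53.3 ang 27.8
blue [195, 148] xy 439.9 25.0  size 63.2 48.0 ang 27.4
blue [330, 13] xy 581.8 167.4  size 48.6 47.5 ang -51.6
blue [22, 20] xy 275.0 158.8  size 64.7 40.7 ang 50.7
mouth [379, 173] xy 638.0 2.3  size 102.2 42.2 ang 69.1
== scene0
red [6, 345] xy 300.6 -645.6  size 37.5 24.6 ang 33.2
red [274, 216] xy 458.5 -7.9  size 35.6 34.5 ang -27.1
amber [417, 148] xy 563.2 450.4  size 84.1 57.8 ang -65.9
blue [269, 237] xy 476.8 -43.5  size 64.1 54.1 ang 28.4
blue [280, 209] xy 440.5 27.5  size 63.7 40.8 ang 27.3
blue [357, 207] xy 573.0 183.2  size 97.6 47.5 ang -51.7
blue [418, 81] xy 396.6 695.5  size 125.5 69.9 ang 46.5
mouth [234, 340] xy 621.2 -285.0  size 36.1 35.8 ang 34.0
mouth [186, 284] xy 445.7 -279.3  size 47.9 46.7 ang -83.4
mouth [330, 264] xy 640.6 1.8  size 104.8 45.4 ang 69.5
== side0
red [368, 108] xy 496.6 -1228.5  size 914.3 43.3 ang -79.0
amber [177, 294] xy 558.4 458.6  size 93.5 57.3 ang -47.6
blue [175, 400] xy 405.8 679.3  size 122.6 71.7 ang 51.5
blue [316, 268] xy 284.3 226.3  size 169.6 87.4 ang 50.7
blue [231, 240] xy 562.3 201.5  size 95.4 44.5 ang -51.4
blue [292, 221] xy 436.3 35.3  size 60.2 35.8 ang 30.4
mouth [255, 258] xy 446.5 267.4  size 26.6 22.0 ang -32.1
mouth [240, 199] xy 639.2 5.0  size 111.4 54.9 ang 69.7
```

View pics/crop.png

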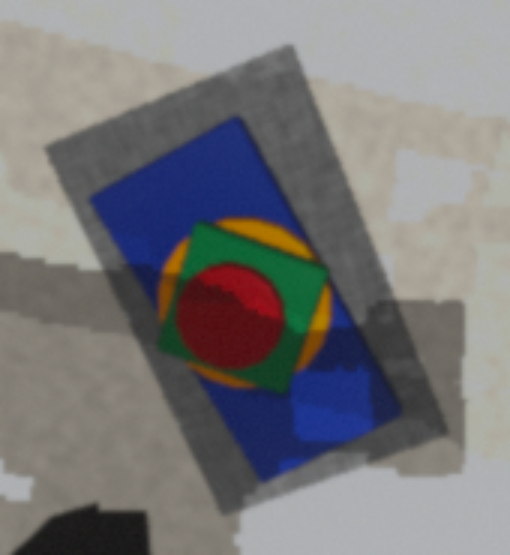

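The crop confirms the choice: on the mat there is a blue 128x64 rectangle with amber, green and red blanks on top. The look-alikes measure about 97x47 and 170x87. First pick is red.

```bash
python3 -m inch '[{"ty":-35,"tx":-3,"tz":50},{"ty":-34,"tx":-3,"tz":50},{"tz":40},{"tz":30},{"tz":20},{}]' 20
```

```text
invalid input at $[0]: expected keys tx, ty, tz, ax, ay, az, claw
```

```bash
python3 -m inch '[{"tx":-3,"ty":-35,"tz":50,"ax":0,"ay":0,"az":0,"claw":88},{"tx":-3,"ty":-34,"tz":50,"ax":0,"ay":0,"az":0,"claw":88},{"tx":0,"ty":0,"tz":40,"ax":0,"ay":0,"az":0,"claw":88},{"tx":0,"ty":0,"tz":30,"ax":0,"ay":0,"az":0,"claw":88},{"tx":0,"ty":0,"tz":20,"ax":0,"ay":0,"az":0,"claw":70},{"tx":0,"ty":0,"tz":0,"ax":0,"ay":0,"az":0,"claw":60}]' 20
```

```text
t: 0.9
ee_pos: [0.4553, -0.0058, 0.0478]
orientation: [-3.139, -0.001, 1.571]
contact_force: [-0.1, 0.3, 1.2]
finger_gap: 0.0703
gripper_force: 0.0
```

```bash
python3 - <<'E'
from h import *
d=grab("wrist","w1")
for b in moulds(d): print(b)
for b in blobs(d,"red",.044): print(b)
for b in blobs(d,"green",.034): print(b)
o=-d["v"][:3,:3].T@d["v"][:3,3]; print(o, manip.state()["ee_pos"])
E
```

```text
([273, 260], 'xy 455.2 -4.6  size 38.1 35.9 ang -89.8')
([278, 248], 'xy 458.2 -4.4  size 50.2 48.8 ang 69.4')
[0.45530574 0.06813673 0.19331973] [ 0.45590702 -0.0059789   0.04874495]
```

View pics/w1.png

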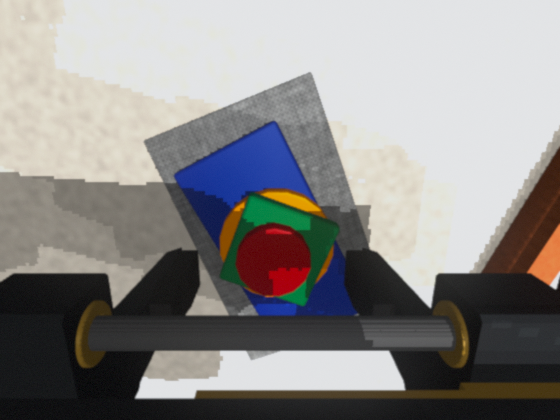

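The picture shows the red disc centred between the fingers at (273,260), with the green square under it. Descending and closing.

```bash
python3 -m inch '[{"tx":1,"ty":0,"tz":7,"ax":0,"ay":0,"az":0,"claw":60},{"tx":0,"ty":0,"tz":5,"ax":0,"ay":0,"az":0,"claw":55},{"tx":0,"ty":0,"tz":0,"ax":0,"ay":0,"az":0,"claw":40},{"tx":0,"ty":0,"tz":0,"ax":0,"ay":0,"az":0,"claw":34},{"tx":0,"ty":0,"tz":0,"ax":0,"ay":0,"az":0,"claw":34},{"tx":0,"ty":0,"tz":0,"ax":0,"ay":0,"az":0,"claw":34}]' 15
python3 -m inch '[{"tx":0,"ty":0,"tz":-3,"ax":0,"ay":0,"az":0,"claw":34},{"tx":0,"ty":0,"tz":-5,"ax":0,"ay":0,"az":0,"claw":34},{"tx":0,"ty":0,"tz":-15,"ax":0,"ay":0,"az":0,"claw":34},{"tx":0,"ty":0,"tz":-20,"ax":0,"ay":0,"az":0,"claw":34},{"tx":0,"ty":0,"tz":0,"ax":0,"ay":0,"az":0,"claw":34}]' 15
python3 - <<'E'
from h import *
d=grab("wrist","w2")
for c,z in dict(red=manip.state()["ee_pos"][2]+.009,green=.034,amber=.024,blue=.014).items():
  for b in blobs(d,c,z): print(c,b)
E
```

```text
t: 1.7
ee_pos: [0.4561, -0.0051, 0.0369]
orientation: [3.141, 0.0, 1.571]
contact_force: [-0.3, 0.4, 0.4]
finger_gap: 0.0369
gripper_force: 15.0
t: 2.33
ee_pos: [0.4567, -0.0052, 0.0808]
orientation: [3.139, 0.001, 1.571]
contact_force: [-0.4, -0.6, -0.1]
finger_gap: 0.0371
gripper_force: 15.0
red ([272, 271], 'xy 456.0 -3.9  size 37.5 36.4 ang -58.5')
green ([272, 220], 'xy 458.0 -4.4  size 49.4 48.8 ang 69.5')
amber ([174, 394], 'xy 382.7 -141.0  size 93.0 7.6 ang -0.1')
amber ([418, 392], 'xy 568.6 -137.5  size 140.4 15.2 ang -0.1')
amber ([383, 335], 'xy 534.9 -88.6  size 56.7 14.6 ang -80.2')
amber ([160, 334], 'xy 377.8 -87.8  size 58.0 14.7 ang 80.4')
amber ([315, 239], 'xy 484.7 -14.9  size 22.6 3.3 ang 68.6')
amber ([234, 212], 'xy 431.7 4.2  size 38.9 6.9 ang 70.0')
amber ([287, 188], 'xy 466.5 20.5  size 37.5 7.7 ang -20.6')
blue ([295, 304], 'xy 472.8 -68.9  size 34.4 10.3 ang 36.0')
blue ([326, 241], 'xy 495.5 -19.0  size 18.5 13.3 ang 75.7')
blue ([245, 171], 'xy 439.6 25.0  size 62.7 49.1 ang 27.9')
```

View pics/w2.png

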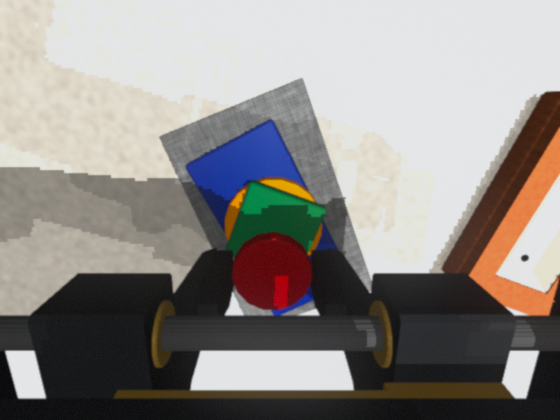

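Red is held level and centred, and the square below has not moved. Next I'll go close to the small round mould and measure it from above.

```bash
python3 -m inch '[{"tx":20,"ty":0,"tz":-30,"ax":0,"ay":0,"az":0,"claw":34},{"tx":40,"ty":0,"tz":-30,"ax":0,"ay":0,"az":0,"claw":34},{"tx":45,"ty":-2,"tz":-20,"ax":0,"ay":0,"az":0,"claw":34},{"tx":45,"ty":-3,"tz":0,"ax":0,"ay":0,"az":0,"claw":34},{"tx":40,"ty":-3,"tz":0,"ax":0,"ay":0,"az":0,"claw":34},{"tx":0,"ty":0,"tz":0,"ax":0,"ay":0,"az":0,"claw":34},{"tx":0,"ty":0,"tz":0,"ax":0,"ay":0,"az":0,"claw":34}]' 15
python3 - <<'E'
from h import *
d=grab("wrist","w3"); s=manip.state(); print(s["ee_pos"],s["orientation"])
for b in moulds(d): print(b)
for b in blobs(d,"red",s["ee_pos"][2]+.0075): print(b)
d=grab("scene","s3")
for b in moulds(d): print(b)
E
```

```text
t: 3.25
ee_pos: [0.4478, 0.1845, 0.159]
orientation: [-3.14, 0.0, 1.571]
contact_force: [-0.9, -0.5, -1.0]
finger_gap: 0.0372
gripper_force: 15.0
[0.44797646 0.18423856 0.15920473] [-3.14065345e+00  3.25881455e-04  1.57003018e+00]
([271, 96], 'xy 446.1 264.8  size 21.6 21.5 ang 44.0')
([271, 271], 'xy 447.5 185.4  size 37.8 36.1 ang 62.9')
([233, 340], 'xy 621.1 -285.1  size 35.8 35.7 ang -56.3')
([186, 284], 'xy 446.5 -279.2  size 48.7 46.3 ang -38.4')
([330, 264], 'xy 640.4 1.8  size 104.6 45.4 ang 69.3')
([343, 160], 'xy 448.1 264.3  size 24.4 20.4 ang -8.7')
```

```bash
python3 -m inch '[{"tx":40,"ty":-1,"tz":15,"ax":0,"ay":0,"az":0,"claw":34},{"tx":39.5,"ty":0,"tz":30,"ax":0,"ay":0,"az":0,"claw":34},{"tx":0,"ty":0,"tz":40,"ax":0,"ay":0,"az":0,"claw":34},{"tx":0,"ty":0,"tz":25,"ax":0,"ay":0,"az":0,"claw":34},{"tx":0,"ty":0,"tz":8,"ax":0,"ay":0,"az":0,"claw":34},{"tx":0,"ty":0,"tz":0,"ax":0,"ay":0,"az":0,"claw":34},{"tx":0,"ty":0,"tz":0,"ax":0,"ay":0,"az":0,"claw":34}]' 15
python3 - <<'E'
from h import *
d=grab("wrist","w4"); s=manip.state(); print(s["ee_pos"])
for b in blobs(d,"red",s["ee_pos"][2]+.007): print(b)
for b in blobs(d,"terra",.03,smin=110): print(b)
E
```

```text
t: 4.22
ee_pos: [0.4477, 0.2644, 0.0428]
orientation: [3.14, -0.001, 1.57]
contact_force: [0.5, -0.9, -1.0]
finger_gap: 0.0374
gripper_force: 15.0
[0.44761789 0.26447    0.04272071]
([272, 271], 'xy 447.1 265.5  size 38.6 36.6 ang 90.0')
([270, 232], 'xy 446.1 277.3  size 43.6 32.3 ang -0.0')
```

View pics/w4.png

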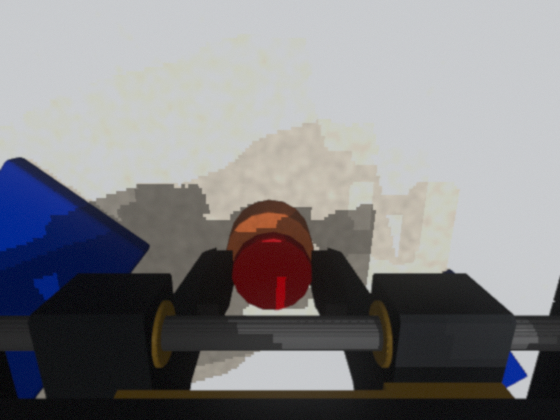

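The red disc hangs over the mould, centred left to right (272 against 270). Lower and release.

```bash
python3 -m inch '[{"tx":-0.5,"ty":-1,"tz":5,"ax":0,"ay":0,"az":0,"claw":34},{"tx":0,"ty":0,"tz":3,"ax":0,"ay":0,"az":0,"claw":34},{"tx":0,"ty":0,"tz":1.3,"ax":0,"ay":0,"az":0,"claw":34},{"tx":0,"ty":0,"tz":0,"ax":0,"ay":0,"az":0,"claw":34},{"tx":0,"ty":0,"tz":0,"ax":0,"ay":0,"az":0,"claw":34}]' 10
python3 -m inch '[{"tx":0,"ty":0,"tz":0,"ax":0,"ay":0,"az":0,"claw":42},{"tx":0,"ty":0,"tz":0,"ax":0,"ay":0,"az":0,"claw":60},{"tx":0,"ty":0,"tz":0,"ax":0,"ay":0,"az":0,"claw":60},{"tx":0,"ty":0,"tz":-20,"ax":0,"ay":0,"az":0,"claw":75},{"tx":-20,"ty":0,"tz":-40,"ax":0,"ay":0,"az":0,"claw":88},{"tx":-40,"ty":0,"tz":-40,"ax":0,"ay":0,"az":0,"claw":88},{"tx":-40,"ty":0,"tz":0,"ax":0,"ay":0,"az":0,"claw":88},{"tx":0,"ty":0,"tz":0,"ax":0,"ay":0,"az":0,"claw":88}]' 10
python3 - <<'E'
from h import *
d=grab("wrist","w5"); s=manip.state(); print(s["ee_pos"],s["orientation"])
for b in blobs(d,"red",.04): print(b)
for b in blobs(d,"terra",.03,smin=110): print(b)
E
```

```text
t: 4.9
ee_pos: [0.4459, 0.264, 0.0328]
orientation: [-3.141, 0.0, 1.571]
contact_force: [-2.9, -1.5, 5.7]
finger_gap: 0.0375
gripper_force: 10.0
t: 5.9
ee_pos: [0.4462, 0.1623, 0.1328]
orientation: [3.141, 0.0, 1.568]
contact_force: [-1.3, 0.3, -0.2]
finger_gap: 0.0881
gripper_force: 0.0
[0.44612261 0.16341006 0.13255205] [ 3.14136180e+00 -1.56387941e-04  1.56882599e+00]
([270, 63], 'xy 445.0 262.3  size 36.8 36.2 ang 43.5')
([421, 382], 'xy 586.0 -6.6  size 27.7 24.1 ang 69.4')
([272, 61], 'xy 446.0 264.8  size 44.1 43.8 ang -46.3')
```

Red sits on its mould (offset about 2 mm at most). Next is the green square.

```bash
python3 -m inch '[{"tx":-45,"ty":4,"tz":0,"ax":0,"ay":0,"az":0,"claw":88},{"tx":-45,"ty":4,"tz":0,"ax":0,"ay":0,"az":0,"claw":88},{"tx":-42,"ty":4,"tz":0,"ax":0,"ay":0,"az":0,"claw":88},{"tx":-36,"ty":0,"tz":0,"ax":0,"ay":0,"az":0,"claw":88},{"tx":0,"ty":0,"tz":20,"ax":0,"ay":0,"az":10.3,"claw":88},{"tx":0,"ty":0,"tz":30,"ax":0,"ay":0,"az":10.3,"claw":88},{"tx":0,"ty":0,"tz":22,"ax":0,"ay":0,"az":0,"claw":76},{"tx":0,"ty":0,"tz":0,"ax":0,"ay":0,"az":0,"claw":76}]' 15
python3 - <<'E'
from h import *
d=grab("wrist","w6"); s=manip.state(); print(s["ee_pos"],s["orientation"])
for b in blobs(d,"green",.034): print(b)
for b in blobs(d,"amber",.024): print(b)
E
```

```text
t: 6.95
ee_pos: [0.4574, -0.0031, 0.0592]
orientation: [-3.138, 0.0, 1.212]
contact_force: [0.0, 0.3, 1.6]
finger_gap: 0.0763
gripper_force: 0.0
[ 0.45803257 -0.00334475  0.06024708] [-3.14040444e+00  2.27310352e-05  1.21237023e+00]
([275, 245], 'xy 458.6 -4.5  size 50.1 48.8 ang 69.3')
([245, 394], 'xy 400.0 -103.5  size 46.3 6.0 ang -20.3')
([469, 392], 'xy 543.4 -152.4  size 122.7 13.5 ang -20.2')
([467, 331], 'xy 550.0 -108.9  size 50.3 20.3 ang 78.3')
([77, 334], 'xy 318.0 -22.1  size 54.2 21.0 ang 53.3')
([322, 242], 'xy 484.1 -15.9  size 30.1 4.2 ang 68.5')
([227, 242], 'xy 431.2 4.0  size 34.6 5.6 ang 69.2')
([275, 197], 'xy 467.7 20.4  size 39.2 7.5 ang -20.4')
```

View pics/w6.png

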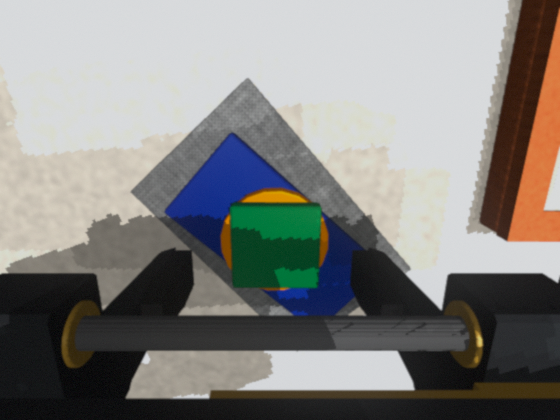

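The square is aligned with the fingers and centred at (275,245), with amber showing round it.

```bash
python3 -m inch '[{"tx":-0.5,"ty":0,"tz":20,"ax":0,"ay":0,"az":0,"claw":72},{"tx":0,"ty":0,"tz":10,"ax":0,"ay":0,"az":0,"claw":68},{"tx":0,"ty":0,"tz":3,"ax":0,"ay":0,"az":0,"claw":60},{"tx":0,"ty":0,"tz":0,"ax":0,"ay":0,"az":0,"claw":46},{"tx":0,"ty":0,"tz":0,"ax":0,"ay":0,"az":0,"claw":46},{"tx":0,"ty":0,"tz":0,"ax":0,"ay":0,"az":0,"claw":46},{"tx":0,"ty":0,"tz":0,"ax":0,"ay":0,"az":0,"claw":46}]' 18
python3 -m inch '[{"tx":0,"ty":0,"tz":-3,"ax":0,"ay":0,"az":0,"claw":46},{"tx":0,"ty":0,"tz":-5,"ax":0,"ay":0,"az":0,"claw":46},{"tx":0,"ty":0,"tz":-15,"ax":0,"ay":0,"az":0,"claw":46},{"tx":0,"ty":0,"tz":-30,"ax":0,"ay":0,"az":0,"claw":46},{"tx":0,"ty":0,"tz":-40,"ax":0,"ay":0,"az":0,"claw":46},{"tx":0,"ty":0,"tz":-20,"ax":0,"ay":0,"az":0,"claw":46},{"tx":0,"ty":0,"tz":0,"ax":0,"ay":0,"az":0,"claw":46}]' 18
python3 - <<'E'
from h import *
d=grab("wrist","w7"); s=manip.state(); print(s["ee_pos"],s["orientation"])
for b in blobs(d,"green",s["ee_pos"][2]+.007): print(b)
for b in blobs(d,"amber",.024): print(b)
for b in blobs(d,"blue",.014): print(b)
E
```

```text
t: 7.88
ee_pos: [0.4581, -0.0045, 0.0279]
orientation: [3.141, -0.0, 1.211]
contact_force: [-0.5, 0.6, 5.3]
finger_gap: 0.0499
gripper_force: 18.0
t: 8.75
ee_pos: [0.4584, -0.0046, 0.1421]
orientation: [3.138, -0.0, 1.211]
contact_force: [0.4, 0.5, -1.0]
finger_gap: 0.0496
gripper_force: 18.0
[ 0.45783174 -0.00448962  0.1408328 ] [ 3.14048292e+00 -8.31366667e-05  1.21128273e+00]
([272, 266], 'xy 458.6 -3.5  size 49.1 48.5 ang -20.6')
([193, 394], 'xy 314.1 -163.4  size 94.2 9.9 ang -20.7')
([440, 392], 'xy 549.2 -247.1  size 201.2 19.8 ang -20.7')
([410, 333], 'xy 531.4 -173.5  size 72.6 22.5 ang 80.1')
([134, 333], 'xy 293.9 -82.0  size 75.7 22.6 ang 57.4')
([271, 196], 'xy 460.3 2.1  size 61.5 46.4 ang -21.6')
([324, 215], 'xy 489.3 -34.6  size 51.8 29.6 ang -62.2')
([237, 169], 'xy 439.4 25.7  size 63.2 47.4 ang 26.4')
([4, 38], 'xy 316.0 176.1  size 57.3 8.4 ang 56.2')
```

```bash
python3 -m inch '[{"tx":0,"ty":0,"tz":0,"ax":0,"ay":0,"az":8.9,"claw":46},{"tx":0,"ty":0,"tz":0,"ax":0,"ay":0,"az":8.9,"claw":46},{"tx":0,"ty":0,"tz":0,"ax":0,"ay":0,"az":8.8,"claw":46},{"tx":0,"ty":0,"tz":0,"ax":0,"ay":0,"az":8.8,"claw":46}]' 18
python3 -m inch '[{"tx":-9,"ty":25,"tz":0,"ax":0,"ay":0,"az":0,"claw":46},{"tx":-13,"ty":40,"tz":0,"ax":0,"ay":0,"az":0,"claw":46},{"tx":-13,"ty":42,"tz":0,"ax":0,"ay":0,"az":0,"claw":46},{"tx":-13,"ty":42,"tz":0,"ax":0,"ay":0,"az":0,"claw":46},{"tx":-13,"ty":42,"tz":0,"ax":0,"ay":0,"az":0,"claw":46},{"tx":-13,"ty":42,"tz":0,"ax":0,"ay":0,"az":0,"claw":46},{"tx":-13,"ty":42,"tz":0,"ax":0,"ay":0,"az":0,"claw":46},{"tx":-13,"ty":30,"tz":0,"ax":0,"ay":0,"az":0,"claw":46},{"tx":-7,"ty":20,"tz":0,"ax":0,"ay":0,"az":0,"claw":46},{"tx":0,"ty":0,"tz":0,"ax":0,"ay":0,"az":0,"claw":46}]' 18
python3 -m inch '[{"tx":0,"ty":0,"tz":0,"ax":0,"ay":0,"az":0,"claw":46}]' 18
cat > t.py <<'E'
# offset from held blank to mould mouth in tool axes
from h import *
import sys
col,tag=sys.argv[1:3]
d=grab("wrist",tag); s=manip.state(); p=s["ee_pos"]; y=s["orientation"][2]; print(np.round(p*1000,1),"yaw",round(np.degrees(y),2))
ms=list(moulds(d)); hs=list(blobs(d,col,p[2]+.007,400))
for b in ms+hs: print(b)
X=np.array([np.cos(y),np.sin(y)]); Y=np.array([np.sin(y),-np.cos(y)])
g=lambda b:np.array(b[1].split()[1:3],float)
for m in ms:
  for h in hs: D=g(m)-g(h); print("tx %.1f ty %.1f"%(D@X,D@Y),m[1].split("ang")[1])
E
python3 t.py green w8
```

```text
t: 9.3
ee_pos: [0.4572, -0.0043, 0.1393]
orientation: [-3.14, 0.001, 0.588]
contact_force: [0.2, -0.2, -0.6]
finger_gap: 0.0497
gripper_force: 18.0
t: 10.55
ee_pos: [0.5503, -0.3343, 0.1386]
orientation: [-3.139, 0.001, 0.592]
contact_force: [0.1, -0.2, -1.2]
finger_gap: 0.0497
gripper_force: 18.0
t: 10.68
ee_pos: [0.5506, -0.3327, 0.1396]
orientation: [-3.14, 0.0, 0.594]
contact_force: [-0.8, 0.3, -0.8]
finger_gap: 0.0498
gripper_force: 18.0
[ 550.7 -332.6  140. ] yaw 34.04
([270, 90], 'xy 619.3 -284.7  size 33.9 32.7 ang -56.0')
([272, 267], 'xy 552.2 -331.9  size 49.0 47.6 ang -55.9')
tx 82.0 ty -1.5  -56.0
```

```bash
python3 -m inch '[{"tx":41,"ty":-1,"tz":10,"ax":0,"ay":0,"az":0,"claw":46},{"tx":41,"ty":0,"tz":25,"ax":0,"ay":0,"az":0,"claw":46},{"tx":0,"ty":0,"tz":38,"ax":0,"ay":0,"az":0,"claw":46},{"tx":0,"ty":0,"tz":22,"ax":0,"ay":0,"az":0,"claw":46},{"tx":0,"ty":0,"tz":4,"ax":0,"ay":0,"az":0,"claw":46},{"tx":0,"ty":0,"tz":0,"ax":0,"ay":0,"az":0,"claw":46},{"tx":0,"ty":0,"tz":0,"ax":0,"ay":0,"az":0,"claw":46}]' 15
python3 - <<'E'
from h import *
d=grab("wrist","w9"); s=manip.state(); print(s["ee_pos"])
for b in blobs(d,"green",s["ee_pos"][2]+.007): print(b)
for b in blobs(d,"terra",.03,smin=110): print(b)
E
```

```text
t: 11.6
ee_pos: [0.6187, -0.2873, 0.0429]
orientation: [3.14, -0.001, 0.593]
contact_force: [-0.3, 0.2, -0.2]
finger_gap: 0.0497
gripper_force: 15.0
[ 0.61866307 -0.28731759  0.04267978]
([272, 267], 'xy 620.4 -286.7  size 48.9 48.2 ang -56.0')
([259, 209], 'xy 637.6 -269.0  size 62.4 30.9 ang -39.6')
```

View pics/w9.png

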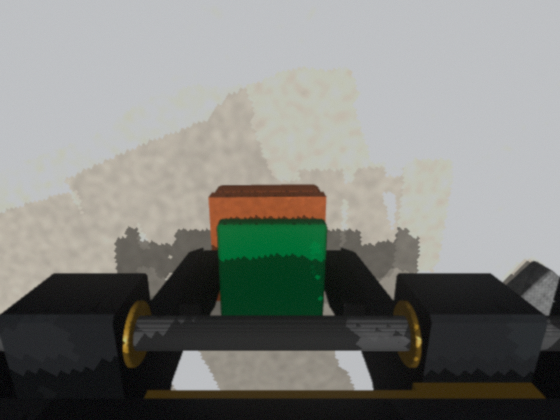

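Square over its mould: blank columns 218–327, rim columns 210–326, so it needs about 2 mm left. Lower and release.

```bash
python3 -m inch '[{"tx":0,"ty":-2,"tz":4,"ax":0,"ay":0,"az":0,"claw":46},{"tx":0,"ty":0,"tz":3,"ax":0,"ay":0,"az":0,"claw":46},{"tx":0,"ty":0,"tz":1.5,"ax":0,"ay":0,"az":0,"claw":46},{"tx":0,"ty":0,"tz":0.5,"ax":0,"ay":0,"az":0,"claw":46},{"tx":0,"ty":0,"tz":0,"ax":0,"ay":0,"az":0,"claw":46},{"tx":0,"ty":0,"tz":0,"ax":0,"ay":0,"az":0,"claw":46}]' 10
python3 -m inch '[{"tx":0,"ty":0,"tz":0,"ax":0,"ay":0,"az":0,"claw":54},{"tx":0,"ty":0,"tz":0,"ax":0,"ay":0,"az":0,"claw":70},{"tx":0,"ty":0,"tz":0,"ax":0,"ay":0,"az":0,"claw":70},{"tx":0,"ty":0,"tz":-20,"ax":0,"ay":0,"az":0,"claw":75},{"tx":-20,"ty":0,"tz":-40,"ax":0,"ay":0,"az":0,"claw":88},{"tx":-40,"ty":0,"tz":-40,"ax":0,"ay":0,"az":0,"claw":88},{"tx":-40,"ty":0,"tz":0,"ax":0,"ay":0,"az":0,"claw":88},{"tx":0,"ty":0,"tz":0,"ax":0,"ay":0,"az":0,"claw":88}]' 10
python3 - <<'E'
from h import *
d=grab("wrist","w10"); s=manip.state(); print(s["ee_pos"],s["orientation"])
for b in blobs(d,"green",.04): print(b)
for b in blobs(d,"terra",.03,smin=110): print(b)
E
```

```text
t: 12.4
ee_pos: [0.6171, -0.2853, 0.0338]
orientation: [-3.141, 0.0, 0.594]
contact_force: [-5.3, 2.9, 9.7]
finger_gap: 0.0497
gripper_force: 10.0
t: 13.4
ee_pos: [0.533, -0.343, 0.1344]
orientation: [3.14, -0.0, 0.59]
contact_force: [-0.4, 0.4, 0.1]
finger_gap: 0.0876
gripper_force: 0.0
[ 0.53401495 -0.34194621  0.13383405] [ 3.14021772e+00 -5.20246312e-04  5.91760569e-01]
([270, 62], 'xy 615.6 -286.5  size 48.4 48.1 ang 33.9')
([147, 237], 'xy 453.2 -275.8  size 75.5 63.5 ang -50.9')
([270, 47], 'xy 619.3 -284.7  size 57.3 57.1 ang -55.4')
```

```bash
python3 -c "
from h import *
d=load('w10');cv2.imwrite('pics/crop10.png',cv2.resize(d['c'][0:130,200:340,::-1],None,fx=4,fy=4))
d=load('w5');cv2.imwrite('pics/crop5.png',cv2.resize(d['c'][0:130,200:340,::-1],None,fx=4,fy=4))
a=cv2.imread('pics/crop10.png');b=cv2.imread('pics/crop5.png');cv2.imwrite('pics/cc.png',cv2.resize(np.hstack([a,b]),(800,371)))"
```

```text
(no output)
```

View pics/cc.png

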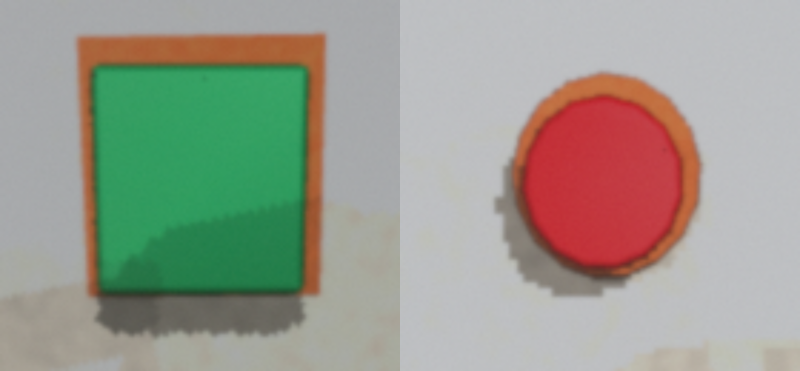

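Both blanks lie flat on their rims. Green is about 4 mm and red about 2–3 mm toward tool −x, both inside tolerance; I'll correct for that bias from now on. Next is amber.

```bash
python3 -m inch '[{"tx":6.8,"ty":-54.5,"tz":0,"ax":0,"ay":0,"az":0,"claw":88},{"tx":6.8,"ty":-54.5,"tz":0,"ax":0,"ay":0,"az":0,"claw":88},{"tx":6.8,"ty":-54.5,"tz":0,"ax":0,"ay":0,"az":0,"claw":88},{"tx":6.8,"ty":-54.5,"tz":0,"ax":0,"ay":0,"az":0,"claw":88},{"tx":6.8,"ty":-54.5,"tz":0,"ax":0,"ay":0,"az":0,"claw":88},{"tx":6.8,"ty":-54.5,"tz":0,"ax":0,"ay":0,"az":0,"claw":88},{"tx":0,"ty":0,"tz":0,"ax":0,"ay":0,"az":0,"claw":88},{"tx":0,"ty":0,"tz":0,"ax":0,"ay":0,"az":0,"claw":88}]' 15
cat > u.py <<'E'
from h import *
import sys
col,z,tag=sys.argv[1],float(sys.argv[2]),sys.argv[3]
d=grab("wrist",tag); s=manip.state(); p=s["ee_pos"]; y=s["orientation"][2]; print(np.round(p*1000,1),"yaw",round(np.degrees(y),2))
X=np.array([np.cos(y),np.sin(y)]); Y=np.array([np.sin(y),-np.cos(y)])
for b in blobs(d,col,z,300):
  D=np.array(b[1].split()[1:3],float)-p[:2]*1000; print(b,"tx %.1f ty %.1f"%(D@X,D@Y))
E
python3 u.py amber .024 w11; python3 -c "
from h import *
for b in blobs(load('w11'),'blue',.014,300): print(b)"
```

```text
t: 14.45
ee_pos: [0.3863, -0.0475, 0.133]
orientation: [3.14, -0.001, 0.594]
contact_force: [0.1, -0.6, 0.2]
finger_gap: 0.0879
gripper_force: 0.0
[386.2 -47.9 132.8] yaw 34.0
([281, 394], 'xy 233.1 -160.6  size 75.5 7.2 ang -56.0') tx -189.9 ty 7.8
([464, 393], 'xy 335.1 -303.1  size 185.4 16.7 ang -56.0') tx -185.1 ty 183.0
([492, 334], 'xy 394.3 -279.9  size 77.2 31.2 ang 53.0') tx -123.0 ty 196.8
([51, 335], 'xy 174.2 46.1  size 76.8 31.4 ang 14.9') tx -123.2 ty -196.5
([279, 92], 'xy 457.0 -6.3  size 61.8 61.7 ang -10.8') tx 82.0 ty 5.1
([6, 187], 'xy 275.1 133.3  size 39.6 15.2 ang 20.9')
([335, 102], 'xy 473.5 -41.3  size 62.8 56.1 ang 27.3')
([225, 90], 'xy 439.6 23.7  size 62.6 49.7 ang 27.6')
```

```bash
python3 -m inch '[{"tx":41,"ty":3,"tz":15,"ax":0,"ay":0,"az":0,"claw":88},{"tx":41,"ty":2,"tz":30,"ax":0,"ay":0,"az":0,"claw":88},{"tx":0,"ty":0,"tz":40,"ax":0,"ay":0,"az":0,"claw":88},{"tx":0,"ty":0,"tz":0,"ax":0,"ay":0,"az":0,"claw":88},{"tx":0,"ty":0,"tz":0,"ax":0,"ay":0,"az":0,"claw":88}]' 18
python3 u.py amber .024 w12
```

```text
t: 15.12
ee_pos: [0.4568, -0.0064, 0.0485]
orientation: [3.141, -0.001, 0.592]
contact_force: [0.5, 0.2, 0.3]
finger_gap: 0.088
gripper_force: 0.0
[456.9  -6.4  48.8] yaw 33.95
([402, 393], 'xy 420.3 -130.2  size 204.4 12.7 ang -56.1') tx -99.5 ty 82.2
([494, 334], 'xy 482.8 -149.8  size 48.3 21.6 ang 42.7') tx -58.6 ty 133.4
([52, 333], 'xy 335.8 69.8  size 52.1 21.5 ang 14.9') tx -57.9 ty -130.9
([272, 241], 'xy 458.0 -5.7  size 62.5 62.0 ang 71.0') tx 1.3 ty 0.0
```

View pics/w12.png

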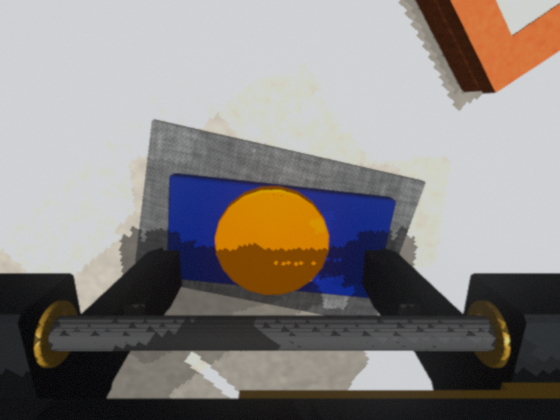

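Amber is centred between the fingers at (272,241), with clearance on both sides.

```bash
python3 -m inch '[{"tx":0,"ty":0,"tz":18,"ax":0,"ay":0,"az":0,"claw":88},{"tx":0,"ty":0,"tz":10,"ax":0,"ay":0,"az":0,"claw":84},{"tx":0,"ty":0,"tz":3,"ax":0,"ay":0,"az":0,"claw":74},{"tx":0,"ty":0,"tz":0,"ax":0,"ay":0,"az":0,"claw":60},{"tx":0,"ty":0,"tz":0,"ax":0,"ay":0,"az":0,"claw":60},{"tx":0,"ty":0,"tz":0,"ax":0,"ay":0,"az":0,"claw":60}]' 18
python3 -m inch '[{"tx":0,"ty":0,"tz":-3,"ax":0,"ay":0,"az":0,"claw":60},{"tx":0,"ty":0,"tz":-5,"ax":0,"ay":0,"az":0,"claw":60},{"tx":0,"ty":0,"tz":-15,"ax":0,"ay":0,"az":0,"claw":60},{"tx":0,"ty":0,"tz":-30,"ax":0,"ay":0,"az":0,"claw":60},{"tx":0,"ty":0,"tz":-40,"ax":0,"ay":0,"az":0,"claw":60},{"tx":0,"ty":0,"tz":-20,"ax":0,"ay":0,"az":0,"claw":60},{"tx":0,"ty":0,"tz":0,"ax":0,"ay":0,"az":0,"claw":60}]' 18
python3 t.py amber w13
```

```text
t: 15.92
ee_pos: [0.4563, -0.0058, 0.0168]
orientation: [3.141, -0.0, 0.593]
contact_force: [-0.8, 0.5, 3.0]
finger_gap: 0.0631
gripper_force: 18.0
t: 16.8
ee_pos: [0.4566, -0.0059, 0.1311]
orientation: [3.139, -0.002, 0.593]
contact_force: [-0.1, 0.1, -1.3]
finger_gap: 0.063
gripper_force: 18.0
[456.   -5.7 129.9] yaw 34.0
([251, 394], 'xy 391.0 -36.1  size 73.5 4.6 ang -56.1')
([457, 392], 'xy 454.4 -125.2  size 108.3 10.5 ang -56.1')
([439, 331], 'xy 473.5 -93.9  size 39.3 14.4 ang 47.4')
([103, 334], 'xy 382.7 42.5  size 40.7 14.2 ang 20.4')
([272, 264], 'xy 461.0 -3.3  size 63.6 56.3 ang -56.1')
```

```bash
python3 -m inch '[{"tx":-15,"ty":13,"tz":0,"ax":0,"ay":0,"az":0,"claw":60},{"tx":-29,"ty":26,"tz":0,"ax":0,"ay":0,"az":0,"claw":60},{"tx":-31,"ty":28,"tz":0,"ax":0,"ay":0,"az":0,"claw":60},{"tx":-31,"ty":28,"tz":0,"ax":0,"ay":0,"az":0,"claw":60},{"tx":-31,"ty":28,"tz":0,"ax":0,"ay":0,"az":0,"claw":60},{"tx":-31,"ty":28,"tz":0,"ax":0,"ay":0,"az":0,"claw":60},{"tx":-31,"ty":28,"tz":0,"ax":0,"ay":0,"az":0,"claw":60},{"tx":-29,"ty":26,"tz":0,"ax":0,"ay":0,"az":0,"claw":60},{"tx":-18,"ty":17,"tz":0,"ax":0,"ay":0,"az":0,"claw":60},{"tx":0,"ty":0,"tz":0,"ax":0,"ay":0,"az":0,"claw":60}]' 18
python3 -m inch '[{"tx":0,"ty":0,"tz":0,"ax":0,"ay":0,"az":0,"claw":60}]' 18
python3 - <<'E'
from h import *
d=grab("wrist","w14"); s=manip.state(); p=s["ee_pos"]*1000; y=s["orientation"][2]; print(p,np.degrees(y))
X=np.array([np.cos(y),np.sin(y)]); Y=np.array([np.sin(y),-np.cos(y)])
for b in moulds(d):
  D=np.array(b[1].split()[1:3],float)-p[:2]; print(b,"tx %.1f ty %.1f"%(D@X,D@Y))
E
```

```text
t: 18.1
ee_pos: [0.3755, -0.328, 0.1283]
orientation: [-3.14, 0.0, 0.591]
contact_force: [0.9, 0.8, -1.6]
finger_gap: 0.063
gripper_force: 18.0
t: 18.23
ee_pos: [0.3761, -0.3263, 0.1287]
orientation: [-3.14, -0.0, 0.594]
contact_force: [-0.9, 0.1, -0.2]
finger_gap: 0.063
gripper_force: 18.0
[ 376.28254906 -326.23941537  128.97334283] 34.046247100835046
([270, 90], 'xy 444.1 -279.0  size 45.3 45.0 ang -13.7') tx 82.6 ty -1.2
```

```bash
python3 -m inch '[{"tx":41.5,"ty":-1,"tz":10,"ax":0,"ay":0,"az":0,"claw":60},{"tx":42,"ty":0,"tz":25,"ax":0,"ay":0,"az":0,"claw":60},{"tx":0,"ty":0,"tz":34,"ax":0,"ay":0,"az":0,"claw":60},{"tx":0,"ty":0,"tz":16,"ax":0,"ay":0,"az":0,"claw":60},{"tx":0,"ty":0,"tz":3,"ax":0,"ay":0,"az":0,"claw":60},{"tx":0,"ty":0,"tz":0,"ax":0,"ay":0,"az":0,"claw":60},{"tx":0,"ty":0,"tz":0,"ax":0,"ay":0,"az":0,"claw":60}]' 15
python3 -m inch '[{"tx":0,"ty":0,"tz":3,"ax":0,"ay":0,"az":0,"claw":60},{"tx":0,"ty":0,"tz":2.5,"ax":0,"ay":0,"az":0,"claw":60},{"tx":0,"ty":0,"tz":1.5,"ax":0,"ay":0,"az":0,"claw":60},{"tx":0,"ty":0,"tz":0.7,"ax":0,"ay":0,"az":0,"claw":60},{"tx":0,"ty":0,"tz":0,"ax":0,"ay":0,"az":0,"claw":60},{"tx":0,"ty":0,"tz":0,"ax":0,"ay":0,"az":0,"claw":60}]' 10
```

```text
t: 19.15
ee_pos: [0.4451, -0.2803, 0.0424]
orientation: [3.14, -0.0, 0.593]
contact_force: [0.4, 0.1, -1.2]
finger_gap: 0.0636
gripper_force: 15.0
t: 19.9
ee_pos: [0.4449, -0.2798, 0.0338]
orientation: [3.142, -0.0, 0.593]
contact_force: [-0.5, -0.1, -0.2]
finger_gap: 0.0632
gripper_force: 10.0
```

```bash
python3 -m inch '[{"tx":0,"ty":0,"tz":0.6,"ax":0,"ay":0,"az":0,"claw":60},{"tx":0,"ty":0,"tz":0.6,"ax":0,"ay":0,"az":0,"claw":60},{"tx":0,"ty":0,"tz":0,"ax":0,"ay":0,"az":0,"claw":60},{"tx":0,"ty":0,"tz":0,"ax":0,"ay":0,"az":0,"claw":68},{"tx":0,"ty":0,"tz":0,"ax":0,"ay":0,"az":0,"claw":80},{"tx":0,"ty":0,"tz":0,"ax":0,"ay":0,"az":0,"claw":82},{"tx":0,"ty":0,"tz":-20,"ax":0,"ay":0,"az":0,"claw":84},{"tx":-20,"ty":0,"tz":-40,"ax":0,"ay":0,"az":0,"claw":88},{"tx":-40,"ty":0,"tz":-35,"ax":0,"ay":0,"az":0,"claw":88},{"tx":-20,"ty":0,"tz":0,"ax":0,"ay":0,"az":0,"claw":88}]' 10
python3 -m inch '[{"tx":0,"ty":0,"tz":0,"ax":0,"ay":0,"az":0,"claw":88},{"tx":0,"ty":0,"tz":0,"ax":0,"ay":0,"az":0,"claw":88}]'
python3 u.py amber .04 w15; python3 -c "
from h import *
for b in blobs(load('w15'),'terra',.03,300,smin=110): print(b)"
```

```text
t: 21.15
ee_pos: [0.3781, -0.3262, 0.1299]
orientation: [3.137, -0.0, 0.593]
contact_force: [-0.4, 0.3, -0.5]
finger_gap: 0.0878
gripper_force: 0.0
t: 21.4
ee_pos: [0.3789, -0.324, 0.1271]
orientation: [-3.141, -0.0, 0.594]
contact_force: [-0.1, -0.3, 0.6]
finger_gap: 0.088
gripper_force: 0.0
[ 379.  -323.9  127.1] yaw 34.04
([292, 394], 'xy 248.1 -430.8  size 85.6 5.5 ang -55.9') tx -168.3 ty 15.3
([456, 393], 'xy 334.2 -549.3  size 179.5 15.2 ang -55.9') tx -163.3 ty 161.7
([495, 330], 'xy 394.3 -534.7  size 68.7 20.8 ang 60.0') tx -105.4 ty 183.2
([44, 335], 'xy 186.6 -228.8  size 67.5 16.6 ang 18.0') tx -106.2 ty -186.5
([521, 102], 'xy 533.8 -419.2  size 74.4 18.6 ang -4.0') tx 74.9 ty 165.6
([272, 94], 'xy 445.3 -279.7  size 63.1 62.4 ang 34.0') tx 79.7 ty 0.5
([267, 96], 'xy 443.4 -278.6  size 70.0 69.1 ang 60.8')
```

Amber is on its mould, off by about 2 mm. Next is the long blue blank: its long axis is near 117.5°, and the mould's is at 69°.

```bash
python3 -m inch '[{"tx":46,"ty":-23.6,"tz":-20,"ax":0,"ay":0,"az":0,"claw":88},{"tx":46,"ty":-23.6,"tz":-20,"ax":0,"ay":0,"az":0,"claw":88},{"tx":46,"ty":-23.6,"tz":0,"ax":0,"ay":0,"az":0,"claw":88},{"tx":46,"ty":-23.6,"tz":0,"ax":0,"ay":0,"az":0,"claw":88},{"tx":46,"ty":-23.6,"tz":0,"ax":0,"ay":0,"az":0,"claw":88}]'
python3 -m inch '[{"tx":0,"ty":0,"tz":0,"ax":0,"ay":0,"az":-10.4,"claw":88},{"tx":0,"ty":0,"tz":0,"ax":0,"ay":0,"az":-10.4,"claw":88},{"tx":0,"ty":0,"tz":0,"ax":0,"ay":0,"az":-10.4,"claw":88},{"tx":0,"ty":0,"tz":0,"ax":0,"ay":0,"az":-10.4,"claw":88},{"tx":0,"ty":0,"tz":0,"ax":0,"ay":0,"az":-10.4,"claw":88},{"tx":0,"ty":0,"tz":0,"ax":0,"ay":0,"az":-10.4,"claw":88},{"tx":0,"ty":0,"tz":0,"ax":0,"ay":0,"az":-10.4,"claw":88},{"tx":0,"ty":0,"tz":0,"ax":0,"ay":0,"az":-10.4,"claw":88},{"tx":0,"ty":0,"tz":0,"ax":0,"ay":0,"az":0,"claw":88},{"tx":0,"ty":0,"tz":0,"ax":0,"ay":0,"az":0,"claw":88}]'
python3 u.py blue .014 w16
```

```text
t: 22.08
ee_pos: [0.5041, -0.0956, 0.1672]
orientation: [-3.141, 0.0, 0.595]
contact_force: [0.6, 0.4, 0.8]
finger_gap: 0.0881
gripper_force: 0.0
t: 23.32
ee_pos: [0.5033, -0.0977, 0.1673]
orientation: [-3.141, -0.0, 2.043]
contact_force: [-0.4, 0.2, -0.1]
finger_gap: 0.088
gripper_force: 0.0
[503.3 -97.8 167.4] yaw 117.06
([271, 73], 'xy 459.1 -13.9  size 118.1 63.0 ang -62.5') tx 94.8 ty -1.2
```

```bash
python3 -m inch '[{"tx":40,"ty":-1,"tz":10,"ax":0,"ay":0,"az":-0.4,"claw":88},{"tx":20,"ty":0,"tz":10,"ax":0,"ay":0,"az":0,"claw":88},{"tx":0,"ty":0,"tz":0,"ax":0,"ay":0,"az":0,"claw":88},{"tx":0,"ty":0,"tz":0,"ax":0,"ay":0,"az":0,"claw":88}]'
python3 u.py blue .014 w17
```

```text
t: 23.88
ee_pos: [0.4755, -0.0459, 0.148]
orientation: [3.141, 0.001, 2.051]
contact_force: [0.2, -0.4, -0.1]
finger_gap: 0.088
gripper_force: 0.0
[475.5 -46.  148. ] yaw 117.53
([273, 141], 'xy 456.9 -9.6  size 125.1 62.9 ang -62.6') tx 40.9 ty 0.4
([525, 24], 'xy 581.9 160.7  size 47.6 38.1 ang 38.5') tx 134.1 ty 189.9
```

```bash
python3 -m inch '[{"tx":21,"ty":0.5,"tz":30,"ax":0,"ay":0,"az":0,"claw":88},{"tx":20,"ty":0,"tz":40,"ax":0,"ay":0,"az":0,"claw":88},{"tx":0,"ty":0,"tz":40,"ax":0,"ay":0,"az":0,"claw":88},{"tx":0,"ty":0,"tz":20,"ax":0,"ay":0,"az":0,"claw":88},{"tx":0,"ty":0,"tz":8,"ax":0,"ay":0,"az":0,"claw":84},{"tx":0,"ty":0,"tz":3,"ax":0,"ay":0,"az":0,"claw":76},{"tx":0,"ty":0,"tz":0,"ax":0,"ay":0,"az":0,"claw":60},{"tx":0,"ty":0,"tz":0,"ax":0,"ay":0,"az":0,"claw":60},{"tx":0,"ty":0,"tz":0,"ax":0,"ay":0,"az":0,"claw":60}]' 30
python3 -m inch '[{"tx":0,"ty":0,"tz":0,"ax":0,"ay":0,"az":0,"claw":60},{"tx":0,"ty":0,"tz":-2,"ax":0,"ay":0,"az":0,"claw":60},{"tx":0,"ty":0,"tz":-4,"ax":0,"ay":0,"az":0,"claw":60},{"tx":0,"ty":0,"tz":-8,"ax":0,"ay":0,"az":0,"claw":60},{"tx":0,"ty":0,"tz":-6,"ax":0,"ay":0,"az":0,"claw":60},{"tx":0,"ty":0,"tz":0,"ax":0,"ay":0,"az":0,"claw":60}]' 30
python3 -c "from h import *;grab('wrist','w18')"
```

```text
t: 25.05
ee_pos: [0.4568, -0.0089, 0.0072]
orientation: [3.14, 0.001, 2.053]
contact_force: [0.3, -0.6, 4.0]
finger_gap: 0.0634
gripper_force: 30.0
t: 25.8
ee_pos: [0.4565, -0.0088, 0.0271]
orientation: [3.141, 0.001, 2.052]
contact_force: [-0.0, 0.0, -1.4]
finger_gap: 0.0631
gripper_force: 30.0
```

View pics/w18.png

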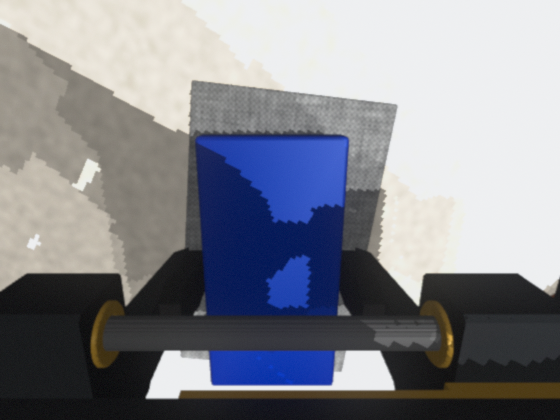

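The long blank is held level and square in the gripper. Raise, turn to the mould's angle and hover to measure.

```bash
python3 -m inch '[{"tx":0,"ty":0,"tz":-15,"ax":0,"ay":0,"az":0,"claw":60},{"tx":0,"ty":0,"tz":-30,"ax":0,"ay":0,"az":0,"claw":60},{"tx":0,"ty":0,"tz":-35,"ax":0,"ay":0,"az":4,"claw":60},{"tx":0,"ty":0,"tz":-35,"ax":0,"ay":0,"az":7,"claw":60},{"tx":0,"ty":0,"tz":-35,"ax":0,"ay":0,"az":8,"claw":60},{"tx":0,"ty":0,"tz":-30,"ax":0,"ay":0,"az":8,"claw":60},{"tx":0,"ty":0,"tz":-20,"ax":0,"ay":0,"az":8,"claw":60},{"tx":0,"ty":0,"tz":-10,"ax":0,"ay":0,"az":8,"claw":60},{"tx":0,"ty":0,"tz":0,"ax":0,"ay":0,"az":5.4,"claw":60},{"tx":0,"ty":0,"tz":0,"ax":0,"ay":0,"az":0,"claw":60}]' 30
python3 -m inch '[{"tx":-3,"ty":15,"tz":0,"ax":0,"ay":0,"az":0,"claw":60},{"tx":-5,"ty":28,"tz":0,"ax":0,"ay":0,"az":0,"claw":60},{"tx":-6,"ty":34,"tz":0,"ax":0,"ay":0,"az":0,"claw":60},{"tx":-6,"ty":34,"tz":0,"ax":0,"ay":0,"az":0,"claw":60},{"tx":-6,"ty":30,"tz":0,"ax":0,"ay":0,"az":0,"claw":60},{"tx":-4,"ty":20,"tz":0,"ax":0,"ay":0,"az":0,"claw":60},{"tx":0,"ty":5,"tz":0,"ax":0,"ay":0,"az":0,"claw":60},{"tx":0,"ty":0,"tz":0,"ax":0,"ay":0,"az":0,"claw":60},{"tx":0,"ty":0,"tz":0,"ax":0,"ay":0,"az":0,"claw":60}]' 30
python3 - <<'E'
from h import *
d=grab("wrist","w19"); s=manip.state(); p=s["ee_pos"]*1000; y=s["orientation"][2]; print(p,np.degrees(y))
X=np.array([np.cos(y),np.sin(y)]); Y=np.array([np.sin(y),-np.cos(y)])
for b in list(moulds(d))+list(blobs(d,"terra",.03,300,smin=110)):
  D=np.array(b[1].split()[1:3],float)-p[:2]; print(b,"tx %.1f ty %.1f"%(D@X,D@Y))
for b in blobs(d,"blue",s["ee_pos"][2]+.007,300): print(b)
E
```

```text
t: 27.1
ee_pos: [0.456, -0.0086, 0.2371]
orientation: [3.141, -0.0, 1.209]
contact_force: [0.2, 0.3, -1.6]
finger_gap: 0.0637
gripper_force: 30.0
t: 28.22
ee_pos: [0.6004, -0.0953, 0.2367]
orientation: [-3.142, -0.0, 1.208]
contact_force: [-0.8, 0.1, -1.3]
finger_gap: 0.0634
gripper_force: 30.0
[600.45911746 -95.31454419 236.82384662] 69.23462905557784
([273, 69], 'xy 638.4 1.9  size 102.0 42.4 ang 69.4') tx 104.4 ty 1.0
([273, 65], 'xy 638.8 3.6  size 121.6 71.3 ang 69.2') tx 106.1 ty 0.8
([272, 367], 'xy 581.5 -144.8  size 61.3 20.4 ang -20.7')
([272, 223], 'xy 607.3 -76.6  size 84.1 62.9 ang 69.3')
```

View pics/w19.png

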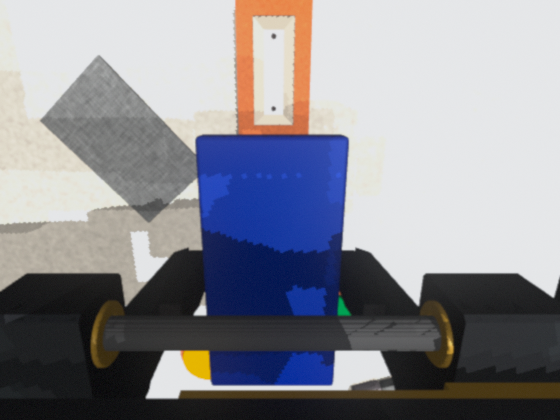

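The mould's mouth is at (273,69), angle 69.4° against the tool's 69.2°. The blank runs from row 135 to row 384, centred within 1 mm of the TCP.

```bash
python3 -m inch '[{"tx":15,"ty":0,"tz":15,"ax":0,"ay":0,"az":0,"claw":60},{"tx":30,"ty":1,"tz":20,"ax":0,"ay":0,"az":0,"claw":60},{"tx":30,"ty":0,"tz":25,"ax":0,"ay":0,"az":0,"claw":60},{"tx":20,"ty":0,"tz":35,"ax":0,"ay":0,"az":0,"claw":60},{"tx":10,"ty":0,"tz":38,"ax":0,"ay":0,"az":0,"claw":60},{"tx":0,"ty":0,"tz":30,"ax":0,"ay":0,"az":0,"claw":60},{"tx":0,"ty":0,"tz":20,"ax":0,"ay":0,"az":0,"claw":60},{"tx":0,"ty":0,"tz":10,"ax":0,"ay":0,"az":0,"claw":60},{"tx":0,"ty":0,"tz":3,"ax":0,"ay":0,"az":0,"claw":60},{"tx":0,"ty":0,"tz":0,"ax":0,"ay":0,"az":0,"claw":60}]' 30
python3 -m inch '[{"tx":0,"ty":0,"tz":0,"ax":0,"ay":0,"az":0,"claw":60},{"tx":0,"ty":0,"tz":3,"ax":0,"ay":0,"az":0,"claw":60},{"tx":0,"ty":0,"tz":2,"ax":0,"ay":0,"az":0,"claw":60},{"tx":0,"ty":0,"tz":1,"ax":0,"ay":0,"az":0,"claw":60},{"tx":0,"ty":0,"tz":0.7,"ax":0,"ay":0,"az":0,"claw":60},{"tx":0,"ty":0,"tz":0,"ax":0,"ay":0,"az":0,"claw":60},{"tx":0,"ty":0,"tz":0,"ax":0,"ay":0,"az":0,"claw":60}]' 20
```

```text
t: 29.52
ee_pos: [0.6392, 0.0023, 0.041]
orientation: [3.141, -0.0, 1.208]
contact_force: [0.5, -0.1, -1.6]
finger_gap: 0.0636
gripper_force: 30.0
t: 30.4
ee_pos: [0.639, 0.0021, 0.0339]
orientation: [3.142, -0.0, 1.208]
contact_force: [0.5, 0.2, -1.1]
finger_gap: 0.0638
gripper_force: 20.0
```

```bash
python3 -m inch '[{"tx":0,"ty":0,"tz":0.5,"ax":0,"ay":0,"az":0,"claw":60},{"tx":0,"ty":0,"tz":0.5,"ax":0,"ay":0,"az":0,"claw":60},{"tx":0,"ty":0,"tz":0,"ax":0,"ay":0,"az":0,"claw":60},{"tx":0,"ty":0,"tz":0,"ax":0,"ay":0,"az":0,"claw":68},{"tx":0,"ty":0,"tz":0,"ax":0,"ay":0,"az":0,"claw":82},{"tx":0,"ty":0,"tz":0,"ax":0,"ay":0,"az":0,"claw":84},{"tx":0,"ty":0,"tz":-15,"ax":0,"ay":0,"az":0,"claw":86},{"tx":0,"ty":0,"tz":-40,"ax":0,"ay":0,"az":0,"claw":88},{"tx":-40,"ty":0,"tz":-50,"ax":0,"ay":0,"az":0,"claw":88},{"tx":-40,"ty":0,"tz":-50,"ax":0,"ay":0,"az":0,"claw":88}]' 20
python3 -m inch '[{"tx":0,"ty":0,"tz":-30,"ax":0,"ay":0,"az":0,"claw":88},{"tx":0,"ty":0,"tz":0,"ax":0,"ay":0,"az":0,"claw":88},{"tx":0,"ty":0,"tz":0,"ax":0,"ay":0,"az":0,"claw":88}]'
python3 - <<'E'
from h import *
d=grab("wrist","w20")
for c,z in (("blue",.04),("terra",.03)):
  for b in blobs(d,c,z,300,smin=110): print(c,b)
d=grab("scene","s20")
for c in("red","green","amber","blue"):
  for b in blobs(d,c,.04,60): print(c,b)
for b in blobs(d,"terra",.03,60,smin=110): print(b)
E
```

```text
t: 31.65
ee_pos: [0.6108, -0.0715, 0.1881]
orientation: [3.14, -0.0, 1.209]
contact_force: [0.5, -1.3, 0.1]
finger_gap: 0.0881
gripper_force: 0.0
t: 32.02
ee_pos: [0.6109, -0.0705, 0.2145]
orientation: [-3.14, 0.0, 1.208]
contact_force: [-0.3, 0.2, -0.0]
finger_gap: 0.0878
gripper_force: 0.0
blue ([272, 97], 'xy 637.6 0.4  size 125.9 62.5 ang 69.2')
terra ([208, 368], 'xy 454.3 -259.5  size 69.8 59.7 ang -27.3')
terra ([273, 82], 'xy 638.4 2.3  size 133.8 71.4 ang 69.2')
red ([6, 345], 'xy 298.1 -646.4  size 37.7 24.7 ang 33.2')
green ([232, 338], 'xy 619.1 -287.0  size 49.6 48.9 ang 33.7')
amber ([185, 284], 'xy 449.4 -280.4  size 63.1 62.2 ang -82.1')
amber ([417, 148], 'xy 568.1 435.5  size 84.6 56.9 ang -67.4')
blue ([330, 264], 'xy 641.2 -1.3  size 126.5 63.6 ang 69.5')
blue ([358, 208], 'xy 581.7 167.0  size 95.0 46.3 ang -51.7')
blue ([418, 81], 'xy 409.9 666.1  size 122.3 68.1 ang 46.5')
([237, 348], 'xy 624.8 -287.1  size 64.5 59.6 ang -55.9')
([189, 291], 'xy 461.1 -283.0  size 69.9 59.5 ang 78.7')
([327, 276], 'xy 646.5 -1.3  size 137.5 80.4 ang 67.5')
([148, 7], 'xy -498.9 277.7  size 211.4 107.7 ang 46.5')
```

View pics/s20.png

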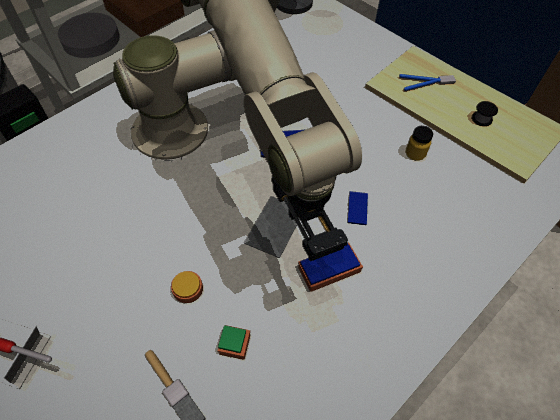

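View pics/w20.png

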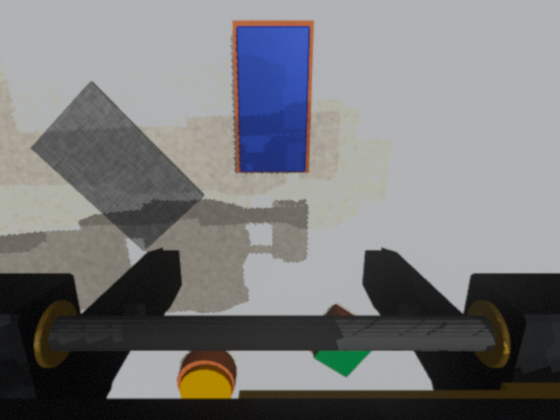

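The wrist view shows the long blank flat on its mould, off by about 2 mm and lined up (blank at (272,97), mould at (273,82)). In the scene view amber (185,284) and green (232,338) sit on their moulds, and the jar and brush have not moved. The arm hides red there, but I measured it after release. Handing in.

```bash
python3 -c "
from cell import manip
print(manip.sign_off())"
```

```text
the job is handed in; nothing more can be done
None
```

I laid all four blanks flat on their own moulds, each within about 4 mm of centre by camera (8 mm allowed) with the square and long blanks lined up, and handed the job in after about 32 s of robot time; the hand-in returned no verdict.

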